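Put the washed food-processor cutters away

TASK

The washed cutting tools are drying on the blue mat: put each one away in the bamboo holder it belongs to. Slide the small grating disc fully home into the lower slot of the disc rack and the large slicing disc fully home into the upper slot, hub up, set the chopping blade down over the post of the round dock, and lay the peeler flat in the tray. Leave the pepper mill, the herb jar and the kitchen timer where they are.

Things in the scene. Friction and masses are not known exactly. Their poses are not given: they have to be found in the camera images.
- slicing_disc: Large slicing disc of a food processor: bright steel, 130 mm across, 6 mm thick, with two straight slots and a white round hub in the middle (30 mm across, 26 mm tall above the disc) to grip it by. Lies hub up on the drying mat, whose top is at z = 4 mm. Origin: centre of the underside, z up. About 170 g. Belongs in the rack's upper slot.
- grating_disc: Small grating disc: bright steel, 90 mm across, 6 mm thick, with rings of small teeth and a red round hub in the middle (30 mm across, 26 mm tall above the disc) to grip it by. Lies hub up on the drying mat. Origin: centre of the underside, z up. About 100 g. Belongs in the rack's lower slot.
- chopping_blade: Chopping blade: upright black hub, 36 mm across, 70 mm tall, with two steel wings low down that reach 46 mm from the axis along its +x and -x, all below 22 mm. Blind bore in the hub, open at the bottom, 26 mm across, 62 mm deep. Stands on the drying mat; grip the hub near its top, closing along its y. Origin: centre of the underside, z up. About 120 g. Belongs on the dock's post.
- peeler: Vegetable peeler with dark green handle, lying flat on the mat, 170 mm long along its x: handle, 25 mm wide, 22 mm high, from x = -85 to +20 mm, then a thin metal blade to x = +85 mm. Grip it across the handle. Origin: middle of its length, within 2 mm of what it lies on; z up. About 80 g. Belongs in the tray.
- disc_rack: Stepped bamboo disc rack, fixed. Discs slide in from its open front (-x side) along its +x on side ledges that begin at x = -56 mm. Origin: on the worktop under the centre of a home disc. Lower slot: z 16 to 30 mm, 104 mm wide, 78 mm between its top lips. Upper: z 56 to 70, 144 wide, 118 between lips. Top 75 mm. Open above the middle, for the gripper; a disc in the upper slot blocks the lower.
- blade_dock: Round bamboo blade dock, fixed to the worktop: a shallow bowl 116 mm across (106 mm inside) with a 28 mm high rim and its floor at z = 6 mm; in the middle stands a steel post, 10 mm across, its rounded top at z = 47 mm. Origin: centre of the underside.
- tool_tray: Shallow bamboo tray with cork floor, fixed to the worktop: 230 mm long along its x, 104 mm wide along y, 26 mm high; inside 220 x 94 mm, floor at z = 5 mm. Origin: centre of the underside.
- pepper_mill: Bystander: brown wooden pepper mill, 58 mm across, 170 mm tall. Origin: centre of the underside.
- herb_jar: Bystander: glass jar with green herbs and steel lid, 68 mm across, 100 mm tall. Origin: centre of the underside.
- kitchen_timer: Bystander: round kitchen timer, dark base, white dial, 66 mm across, 46 mm tall. Origin: centre of the underside.
Things that resemble listed ones, but are neither listed nor needed, are in the scene too. What is shaped like the blade_dock but green or orange is not meant.

How it is judged:
By the outcome, as a careful person would: the job done as asked, in the order asked, and still so for the second after the job is handed in, with the robot touching nothing.
It also fails if it takes over 106 s, if anything falls off the work surface, if the arm or the gripper's body presses on something with over 40 N, if the wrist force passes 120 N, or if a joint passes its speed limit or range.

ROBOT

A 7-joint arm with a two-finger parallel gripper is mounted at the origin on a cart in front of the work surface, level with it; the furniture and walls round the work are solid. World frame = base frame: x ahead of the robot, y to its left, z up, the work surface at z = 0. Lengths are in m, angles in rad, forces in N, time in s.
With the tool pointing down it reaches from about 0.4 to 0.85 m from the base axis. Payload 10.4 kg.
Tool frame: the origin (TCP) lies on the front face of the gripper's body, between the roots of the fingers; the fingertips stand 73 mm ahead of it and the grasp point (between the pads) lies 54 mm ahead of it; z points along the fingers, y is the line along which they close (so a half turn about z gives the same grasp; the last joint's range is limited). The gripper opens to 85 mm and grips with 20 to 120 N. Pads are 22 mm wide; open, the fingers measure 114 mm over their backs; the gripper's body (76 mm by 85 mm) begins 54 mm behind the grasp point. The pads swing forward as they close: fully open they stand 13 mm farther back than shut.
Start: joints at [1.169, 0.332, -0.065, 1.46, 0.022, 1.35, -0.088], TCP at [0.231, -0.581, 0.304] pointing down, gripper open.
Joint ranges: [-2.6, 2.6], [-0.5, 2.12], [-1.47, 1.34], [0.16, 2.42], [-1.27, 4.41], [0.06, 2.06], [-2.6, 2.6]. Speed limits (rad/s): [2.22, 2.22, 2.79, 2.79, 3.14, 3.14, 3.14].

INTERFACE

Orientations are given as a unit quaternion [x, y, z, w].
In Python, from workcell import manip gives the robot as it stands.
- The arm moves only by the shell command python3 -m jog 'ROWS' [FORCE]. ROWS is JSON, a list of rows, each an object with "grip": the gripper command: -1 is fully open, 1 is shut, values between are in proportion; "slide": the shift along the tool's x, y, z in cm, a list of three; "yaw": the turn about the tool's z in rad. A call has 1 to 8 rows; each row shifts and turns the commanded pose from where the row before left it, along the tool's axes as they then stand; what a row does not reach is not made up. A row lasts 1/10 s, in which the tool goes at most 50 mm and 8.59 degrees, less where a joint would pass 70% of its speed; a pose out of reach is approached as far as the arm can. A call with a gripper value outside its range is refused whole. The fingers move at their own pace and stop on an object; FORCE is the grip in N (left out, the last holds). Time passes only in rows, so rows that do not move let the fingers close. It gives the time, the measured TCP pose, the force, the opening and the grip force at its end, in the units of the state.
- manip.get_obs(): the state, without advancing time (a new reading comes with each control period).
- manip.camera(name): name is "side" or "top"; returns the picture (384x512x3 uint8, blue, green, red); there is no depth.
- manip.calibration(name): a dict with "vfov" (degrees; the focal length in pixels is half the picture's height over the tangent of half this angle, whatever the lens; pixels are square), "cx", "cy" (the principal point, pixels), "camera_from_world" (4x4, takes a point from world to camera coordinates). Camera axes: x right, y down, z forward; pixel columns grow to the right and rows downward; lengths in m; the calibration is good to about 2 mm. A picture is of the moment at which its call begins. calibration takes no time and is no camera call.
- manip.hand_in(): hands the job in; it is judged then, once.
Trained networks look in the newest picture that a camera, given by its name, has taken for a name from the list of things; names that differ only in an ending like _2 or _b are one class to them, and where a whole thing is asked for, a point or a joint stands for the part that bears it (a point fixed in the world has none). Each returns a list of dicts, best first, with "conf" (0 to 1); they miss things now and then, are a little off and sometimes report something else, mostly with a low value. They report only what shows in the picture. A call takes as long as a camera call. They do not tell look-alikes from the thing itself.
- manip.masks_of(thing, camera): "region" (384x512 bool, what is visible of it) and "centre" ([column, row] in pixels, amid what is visible of it).
The state is a dict: "clock": time; "joint_pos": joint angles; "joint_velocities": joint speeds; "tau": joint torques, N m; "position": TCP position; "ee_rot": TCP orientation; "ft_force": force on the tool from outside, world axes, zero at the start; "torque": the same for the moment, N m; "grip_width": opening from 0.0 (shut) to 1.0 (fully open); "grasp_force": force on a finger pad.
Only numpy, scipy, OpenCV 4.12 (cv2) and the standard library are available. Lean on these libraries where they do the work, as an engineer would, in place of code of your own. Each camera call takes 0.05 s, during which the arm holds its last target. There are 200 camera calls.

## Working session

There is one attempt and no reset: what is moved stays moved. The work goes in short steps, Python scripts to look and compute and a shell command to move; the robot and the scene stay as the last step left them, time stands still between calls to the robot, and variables do not carry over. Pictures are saved under pics/ and viewed, at most 14 in all, crops included, and the job is handed in when it is done.

```bash
mkdir -p pics; python3 - <<'E'
from workcell import manip
import cv2,numpy as np
o=manip.get_obs();print({k:np.round(v,3).tolist() for k,v in o.items()})
for c in("top","side"):
    cv2.imwrite(f"pics/{c}0.png",manip.camera(c))
    k=manip.calibration(c);print(c,k["vfov"],k["cx"],k["cy"],np.round(k["camera_from_world"],4).tolist(),[x for x in k if x not in("vfov","cx","cy","camera_from_world")])
    for t in "slicing_disc grating_disc chopping_blade peeler disc_rack blade_dock tool_tray pepper_mill herb_jar kitchen_timer".split():
        for r in manip.masks_of(t,c):print(c,t,round(r["conf"],2),np.round(r["centre"]),r["region"].sum())
E
```

```text
{'clock': 0.0, 'joint_pos': [1.169, 0.333, -0.065, 1.461, 0.022, 1.35, -0.089], 'joint_velocities': [-0.001, -0.001, 0.001, 0.001, 0.0, -0.002, 0.001], 'tau': [-0.0, -62.544, 0.049, -39.161, 0.016, 0.01, 0.0], 'position': [0.231, -0.58, 0.303], 'ee_rot': [0.982, 0.188, -0.0, -0.001], 'ft_force': [-0.505, -0.324, 0.2], 'torque': [-0.005, 0.011, 0.032], 'grasp_force': 0.0, 'grip_width': 1.002}
top 55.61855088227915 251.94085389259115 190.4345400926088 [[-0.0183, -0.9997, 0.0134, 0.0411], [-0.9892, 0.0161, -0.1454, 0.5869], [0.1452, -0.0159, -0.9893, 1.0466], [0.0, 0.0, 0.0, 1.0]] []
top slicing_disc 0.79 [380. 244.] 1455
top grating_disc 0.7 [175. 146.] 380
top grating_disc 0.6 [325. 246.] 691
top chopping_blade 0.68 [380. 196.] 305
top peeler 0.6 [323. 192.] 312
top disc_rack 0.83 [168. 220.] 2815
top blade_dock 0.9 [112. 242.] 1235
top blade_dock 0.85 [112. 178.] 1172
top blade_dock 0.61 [264. 174.] 1110
top tool_tray 0.57 [266. 237.] 2672
top tool_tray 0.55 [174. 144.] 389
top pepper_mill 0.86 [318. 134.] 531
top herb_jar 0.88 [215. 142.] 574
top herb_jar 0.6 [321. 133.] 577
top kitchen_timer 0.78 [175. 146.] 361
side 50.30547743710068 251.37983662194915 189.84460392940832 [[0.9989, 0.0451, -0.013, -0.6022], [0.028, -0.7947, -0.6063, 0.0176], [-0.0377, 0.6053, -0.7951, 1.4697], [0.0, 0.0, 0.0, 1.0]] []
side slicing_disc 0.68 [188. 292.] 1363
side grating_disc 0.96 [192. 241.] 475
side chopping_blade 0.86 [236. 289.] 309
side peeler 0.73 [242. 242.] 269
side peeler 0.63 [189. 290.] 1425
side disc_rack 0.64 [227. 135.] 1399
side blade_dock 0.8 [259. 198.] 784
side blade_dock 0.68 [218. 106.] 407
side blade_dock 0.65 [268. 110.] 526
side tool_tray 0.61 [209. 199.] 1737
side pepper_mill 0.62 [297. 232.] 515
side pepper_mill 0.17 [186. 291.] 1408
side herb_jar 0.96 [290. 162.] 536
side kitchen_timer 0.6 [290. 139.] 181
side kitchen_timer 0.17 [192. 240.] 533
```

```bash
python3 - <<'E'
import cv2
a=cv2.imread("pics/top0.png");cv2.imwrite("pics/top0b.png",cv2.resize(a,(768,576),interpolation=cv2.INTER_CUBIC))
a=cv2.imread("pics/side0.png");cv2.imwrite("pics/side0b.png",cv2.resize(a,(768,576),interpolation=cv2.INTER_CUBIC))
E
```

```text
(no output)
```

View pics/top0b.png

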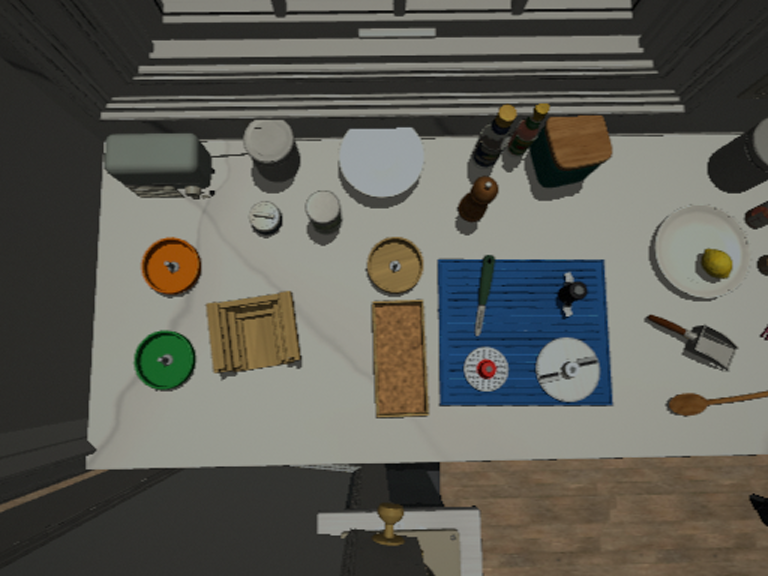

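View pics/side0b.png

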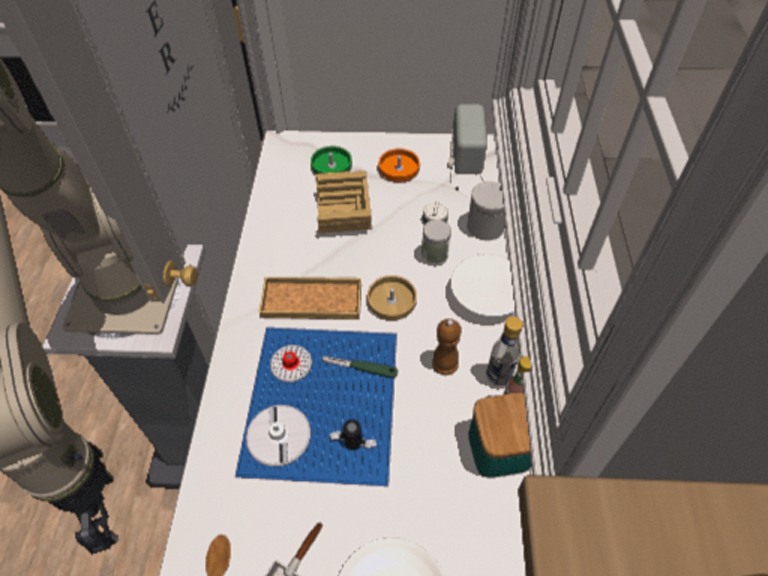

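Top: mat with peeler (485,295), blade (572,292), grating disc (487,369), slicing disc (567,369); tray (400,358), bamboo dock (395,266) – orange (171,266) and green (165,360) docks are look-alikes; white jar (270,140) and herb jar (322,210), timer (265,217), rack (253,332). Now I look closer.

```bash
cat > h.py <<'E'
import numpy as np,cv2
from workcell import manip
def K(c):
    k=manip.calibration(c);return 192/np.tan(np.radians(k["vfov"]/2)),k["cx"],k["cy"],np.array(k["camera_from_world"])
def w(c,u,v,z):
    f,cx,cy,T=K(c);R,t=T[:3,:3],T[:3,3];d=R.T@[(u-cx)/f,(v-cy)/f,1];o=-R.T@t
    return (o+d*(z-o[2])/d[2])[:2]
def p(c,X):
    f,cx,cy,T=K(c);q=T[:3,:3]@np.array(X)+T[:3,3];return np.array([f*q[0]/q[2]+cx,f*q[1]/q[2]+cy])
E
python3 - <<'E'
from h import *
t=cv2.imread("pics/top0.png");s=cv2.imread("pics/side0.png")
def cr(a,x,y,w_,h_):return cv2.resize(a[y:y+h_,x:x+w_],(400,300),interpolation=cv2.INTER_CUBIC)
m=np.vstack([np.hstack([cr(t,290,166,124,93+15),cr(s,155,212,124,108)]),np.hstack([cr(t,130,185,80,70),cr(s,200,105,60,52)])])
cv2.imwrite("pics/c1.png",m)
# consistency
for n,a,b,z in [("dock rim",(395/1.5,266/1.5),(391/1.5,297/1.5),.028),("orange",(171/1.5,266/1.5),(399/1.5,164/1.5),.028),("red hub",(487/1.5,369/1.5),(290/1.5,359/1.5),.036),("white hub",(572/1.5,369/1.5),(277/1.5,431/1.5),.036),
 ("blade top",(578/1.5,290/1.5),(351/1.5,427/1.5),.074),("tray",(400/1.5,358/1.5),(311/1.5,298/1.5),.026)]:
    print(n,w("top",*a,z).round(3),w("side",*b,z).round(3))
E
```

```text
dock rim [ 0.629 -0.005] [ 0.636 -0.012]
orange [0.637 0.448] [0.644 0.442]
red hub [ 0.419 -0.181] [ 0.426 -0.19 ]
white hub [ 0.416 -0.349] [ 0.422 -0.354]
blade top [ 0.568 -0.357] [ 0.57  -0.357]
tray [ 0.444 -0.011] [ 0.451 -0.02 ]
```

View pics/c1.png

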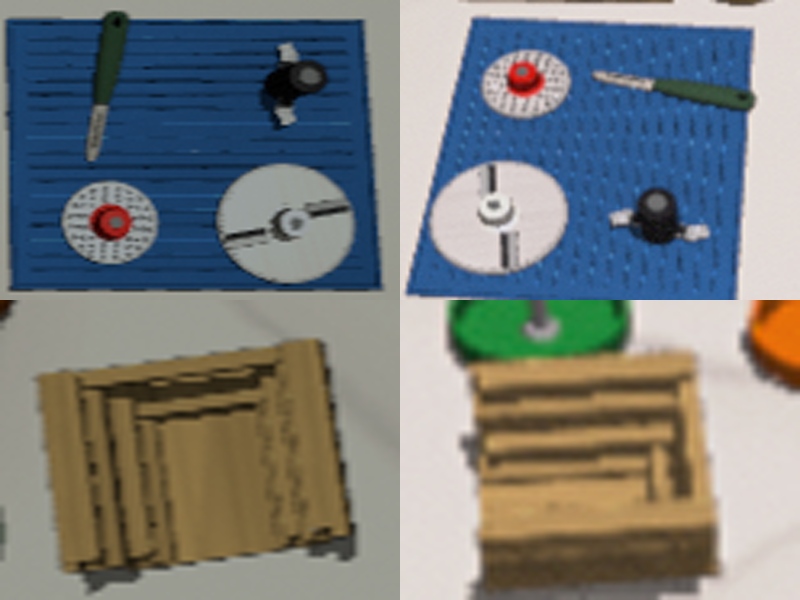

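Crops: mat items are clear; the dish-shaped bamboo one (264,177 in raw top) is the dock. Rack is open towards the robot (bottom of top image), yawed slightly.

```bash
python3 - <<'E'
from h import *
from scipy.optimize import least_squares
for c in("top","side"): manip.camera(c)
def best(t,c,near):
    r=[x for x in manip.masks_of(t,c) if np.hypot(*(np.array(x["centre"])-near))<12]
    return r[0]["region"].astype(np.uint8) if r else None
def pts(m,c,z):
    m=max(cv2.findContours(m,0,cv2.CHAIN_APPROX_NONE)[0],key=cv2.contourArea)[:,0]
    return np.array([w(c,*q,z) for q in m])
def circ(P,r):
    return least_squares(lambda q:np.hypot(*(P-q).T)-r,P.mean(0),loss="soft_l1",f_scale=.003)
for t,r,z,a,b in [("grating_disc",.045,.008,(325,246),(192,241)),("slicing_disc",.065,.008,(380,244),(188,292)),("blade_dock",.058,.02,(264,174),(259,198))]:
    for c,n in(("top",a),("side",b)):
        m=best(t,c,n)
        if m is None: print(t,c,"none");continue
        P=pts(m,c,z);f=circ(P,r);print(t,c,f.x.round(4),"rms",np.sqrt((f.fun**2).mean()).round(4))
for t,z,a,b in [("tool_tray",.02,(266,237),(209,199)),("peeler",.012,(323,192),(242,242)),("disc_rack",.05,(168,220),(227,135))]:
    for c,n in(("top",a),("side",b)):
        m=best(t,c,n)
        if m is None: print(t,c,"none");continue
        P=pts(m,c,z);print(t,c,cv2.minAreaRect((P*1000).astype(np.float32)))
        q=cv2.moments(m,True);d=P-P.mean(0);print("   ax",np.degrees(np.arctan2(*np.linalg.svd(d)[2][0][::-1])))
for c,q in(("top",[(138,202.5),(195,194.3),(200,239.8),(144,248)]),("side",[(243.8,114),(247.3,143.1),(212.3,146.6),(210.9,115.7)])):
    print("rack",c,[w(c,*x,.075).round(3).tolist() for x in q])
for c,q in(("top",[((305,82),.074)]),("side",[((657-400,202),.074)])):
    for (x,y),z in q:
        u=(290+x*124/400,166+y*108/300) if c=="top" else (155+x*124/400,212+y*108/300)
        print("blade top",c,w(c,*u,z).round(3))
print("wings top",[w("top",290+x*.31,166+y*.36,.02).round(3).tolist() for x,y in((288,45),(286,122))],"side",[w("side",155+x*.31,212+y*.36,.02).round(3).tolist() for x,y in((212,218),(308,232))])
print("peeler top",[w("top",290+x*.31,166+y*.36,z).round(3).tolist() for x,y,z in((118,14,.02),(92,158,.01))],"side",[w("side",155+x*.31,212+y*.36,z).round(3).tolist() for x,y,z in((354,100,.015),(194,74,.01))])
print("mill",w("top",317,140,.0),w("top",322,124,.17))
E
```

```text
grating_disc top [ 0.4204 -0.1826] rms 0.0012
grating_disc side [ 0.4222 -0.1807] rms 0.0015
slicing_disc top [ 0.4169 -0.3481] rms 0.0021
slicing_disc side [ 0.4183 -0.3469] rms 0.0012
blade_dock top [ 0.634  -0.0046] rms 0.0022
blade_dock side [ 0.6371 -0.0054] rms 0.0034
tool_tray top ((444.8480529785156, -8.44753646850586), (234.03298950195312, 107.76492309570312), 2.3759169578552246)
   ax -178.82859337074137
tool_tray side ((447.6431884765625, -13.341121673583984), (125.23577880859375, 234.6611328125), 89.45732879638672)
   ax -0.9127624158030453
peeler top ((571.0380249023438, -182.70394897460938), (24.580921173095703, 168.3282012939453), 77.08509063720703)
   ax 168.02772371984892
peeler side ((582.4339599609375, -183.3637237548828), (22.64225959777832, 137.80484008789062), 78.04533386230469)
   ax -10.174994085869846
disc_rack top ((499.3618469238281, 278.14111328125), (140.8365936279297, 170.45362854003906), 7.839527606964111)
   ax 95.78499188001813
disc_rack side ((503.5389404296875, 277.7008361816406), (137.17041015625, 213.987060546875), 8.473362922668457)
   ax -82.80992509833702
rack top [[0.553, 0.36], [0.574, 0.196], [0.443, 0.182], [0.423, 0.339]]
rack side [[0.558, 0.36], [0.58, 0.203], [0.452, 0.181], [0.429, 0.346]]
blade top top [ 0.562 -0.355]
blade top side [ 0.572 -0.357]
wings top [[0.61, -0.362], [0.525, -0.354]] side [[0.527, -0.353], [0.617, -0.365]]
peeler top [[0.648, -0.201], [0.489, -0.171]] side [[0.655, -0.201], [0.492, -0.17]]
mill [ 0.75260536 -0.1798191 ] [ 0.74820854 -0.16082205]
```

Measured (m): grating (.421,-.182), slicing (.418,-.347), dock (.636,-.005), tray (.446,-.010), peeler (.571,-.185) at 169°, blade (.567,-.356), rack origin (.492,.270) yaw 8°. The two cameras agree within millimetres.

Candidates: grating disc – red hub at (325,246) vs the network's false hit on the timer (175,146). Dock – bamboo (264,177) vs orange (112,178) and green (112,242). Both choices were confirmed in the crop.

```bash
cat > go.py <<'E'
import sys,numpy as np
from h import manip
from scipy.spatial.transform import Rotation as R
o=manip.get_obs();x,y,z,th=map(float,sys.argv[1:5]);r=R.from_quat(o["ee_rot"]).as_matrix();t0=np.arctan2(r[1,0],r[0,0])
p=np.array(o["position"]);d=np.array([x,y,z])-p
c,s=np.cos(th),np.sin(th)
print("pos",p.round(4),"th",t0.round(3),"yaw",round((t0-th+np.pi)%(2*np.pi)-np.pi,3),"then slide cm",(100*np.array([c*d[0]+s*d[1],s*d[0]-c*d[1],-d[2]])).round(2),"dist",(100*np.linalg.norm(d)).round(1),"j",np.round(o["joint_pos"],2),"F",np.round(o["ft_force"],1),"w",o["grip_width"],o["grasp_force"],"t",o["clock"])
E
python3 -m jog '[{"grip":-1,"slide":[0,0,1.2],"yaw":-0.148},{"grip":-1,"slide":[0,0,1.2],"yaw":-0.148},{"grip":-1,"slide":[0,0,1.2],"yaw":-0.148},{"grip":-1,"slide":[0,0,1.2],"yaw":-0.148},{"grip":-1,"slide":[0,0,1.2],"yaw":-0.148},{"grip":-1,"slide":[0,0,1.2],"yaw":-0.148},{"grip":-1,"slide":[0,0,1.2],"yaw":-0.148},{"grip":-1,"slide":[0,0,1.2],"yaw":-0.148}]' 60
python3 go.py .421 -.182 .15 1.71
```

```text
clock: 2.6
position: [0.2311, -0.5807, 0.2075]
ee_rot: [0.708, 0.706, -0.0, 0.0]
ft_force: [-0.2, -0.0, 0.1]
grip_width: 1.002
grasp_force: 0.0
pos [ 0.2311 -0.5807  0.2075] th 1.569 yaw -0.141 then slide cm [36.85 24.33  5.75] dist 44.5 j [ 1.3   0.41 -0.24  1.57  0.1   1.17  1.05] F [-0.2 -0.   0.1] w 1.0019621003750994 0.0 t 2.6
```

```bash

python3 -m jog '[{"grip":-1,"slide":[0,0,0],"yaw":-0.141},{"grip":-1,"slide":[4,2.6,0],"yaw":0},{"grip":-1,"slide":[4,2.6,0],"yaw":0},{"grip":-1,"slide":[4,2.6,0],"yaw":0},{"grip":-1,"slide":[4,2.6,0],"yaw":0},{"grip":-1,"slide":[4,2.6,0],"yaw":0},{"grip":-1,"slide":[4,2.6,0],"yaw":0},{"grip":-1,"slide":[4,2.6,0],"yaw":0}]'
python3 -m jog '[{"grip":-1,"slide":[4,2.6,1.5],"yaw":0},{"grip":-1,"slide":[4,2.6,1.5],"yaw":0},{"grip":-1,"slide":[0,0,1.5],"yaw":0},{"grip":-1,"slide":[0,0,0],"yaw":0}]'
python3 go.py .421 -.182 .15 1.71
```

```text
clock: 3.4
position: [0.3749, -0.2773, 0.2082]
ee_rot: [0.659, 0.752, -0.0, 0.0]
ft_force: [1.5, -0.4, 0.1]
grip_width: 0.999
grasp_force: 0.0
clock: 3.8
position: [0.4149, -0.1916, 0.1616]
ee_rot: [0.658, 0.753, -0.0, -0.001]
ft_force: [-1.5, -0.9, -0.3]
grip_width: 0.998
grasp_force: 0.0
pos [ 0.4149 -0.1916  0.1616] th 1.706 yaw -0.004 then slide cm [0.86 0.74 1.16] dist 1.6 j [ 0.88  0.15 -0.58  2.03  0.1   1.    0.39] F [-1.5 -0.9 -0.3] w 0.9982455286765295 0.0 t 3.8
```

```bash

python3 -m jog '[{"grip":-1,"slide":[0.85,0.75,1.5],"yaw":0},{"grip":-1,"slide":[0,0,2],"yaw":0},{"grip":-1,"slide":[0,0,2],"yaw":0},{"grip":-1,"slide":[0,0,1.2],"yaw":0},{"grip":-1,"slide":[0,0,0.8],"yaw":0},{"grip":-1,"slide":[0,0,0],"yaw":0}]'
python3 go.py .421 -.182 .085 1.71
python3 - <<'E'
from h import *
a=manip.camera("top")[200:290,280:380];b=manip.camera("side")[195:285,140:240]
cv2.imwrite("pics/g1.png",cv2.resize(np.hstack([a,b]),(800,360),interpolation=cv2.INTER_CUBIC))
E
```

```text
clock: 4.4
position: [0.4213, -0.1839, 0.0876]
ee_rot: [0.659, 0.752, -0.0, -0.0]
ft_force: [-1.1, 0.1, 0.1]
grip_width: 1.005
grasp_force: 0.0
pos [ 0.4213 -0.1839  0.0876] th 1.703 yaw -0.007 then slide cm [ 0.19 -0.    0.26] dist 0.3 j [ 0.83  0.28 -0.56  2.07  0.2   0.84  0.28] F [-1.1  0.1  0.1] w 1.0046655602199404 0.0 t 4.4
```

View pics/g1.png

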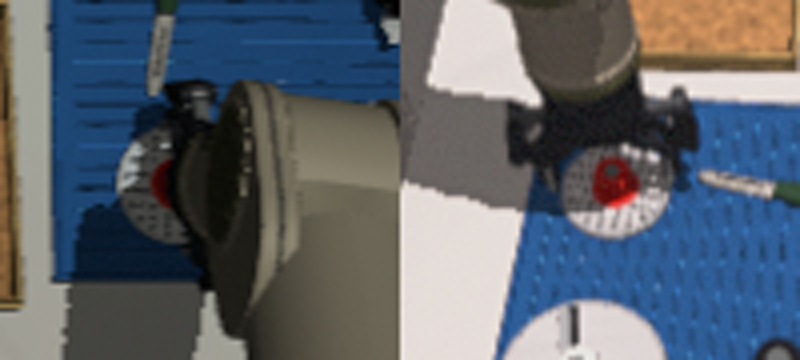

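The red hub sits between the two open fingers (side crop: hub 615, fingers 530 and 685). Closing.

```bash

python3 -m jog '[{"grip":-1,"slide":[0.2,0,0.2],"yaw":0},{"grip":1,"slide":[0,0,0],"yaw":0},{"grip":1,"slide":[0,0,0],"yaw":0},{"grip":1,"slide":[0,0,0],"yaw":0},{"grip":1,"slide":[0,0,0],"yaw":0},{"grip":1,"slide":[0,0,0],"yaw":0},{"grip":1,"slide":[0,0,0],"yaw":0},{"grip":1,"slide":[0,0,0],"yaw":0}]' 60
python3 -m jog '[{"grip":1,"slide":[0,0,0],"yaw":0},{"grip":1,"slide":[0,0,-2],"yaw":0},{"grip":1,"slide":[0,0,-4],"yaw":0},{"grip":1,"slide":[0,0,-4],"yaw":0},{"grip":1,"slide":[0,0,-3],"yaw":0},{"grip":1,"slide":[0,0,0],"yaw":0}]'
python3 go.py .388 .255 .20 1.71
```

```text
clock: 5.3
position: [0.4215, -0.1816, 0.0863]
ee_rot: [0.659, 0.753, -0.0, 0.0]
ft_force: [-2.0, 0.4, 6.6]
grip_width: 0.328
grasp_force: 58.8
clock: 5.9
position: [0.4232, -0.182, 0.2199]
ee_rot: [0.659, 0.753, 0.001, 0.003]
ft_force: [1.1, -0.3, -2.0]
grip_width: 0.328
grasp_force: 59.3
pos [ 0.4232 -0.182   0.2199] th 1.704 yaw -0.006 then slide cm [43.77  2.58  1.99] dist 43.9 j [ 0.89  0.07 -0.6   1.96  0.05  1.11  0.4 ] F [ 1.1 -0.3 -2. ] w 0.3275924742970123 59.27858591079712 t 5.9
```

```bash

python3 -m jog '[{"grip":1,"slide":[3,0,0],"yaw":0},{"grip":1,"slide":[4.6,0.2,0],"yaw":0},{"grip":1,"slide":[4.6,0.2,0],"yaw":0},{"grip":1,"slide":[4.6,0.2,0],"yaw":0},{"grip":1,"slide":[4.6,0.3,0],"yaw":0},{"grip":1,"slide":[4.6,0.4,0],"yaw":0},{"grip":1,"slide":[4.6,0.4,0],"yaw":0},{"grip":1,"slide":[4.6,0.4,0],"yaw":0}]'
python3 -m jog '[{"grip":1,"slide":[4.6,0.4,0],"yaw":0},{"grip":1,"slide":[3,0.1,0],"yaw":0},{"grip":1,"slide":[0,0,0],"yaw":0}]'
python3 go.py .388 .255 .1015 1.71
```

```text
clock: 6.7
position: [0.3947, 0.1717, 0.2154]
ee_rot: [0.659, 0.752, -0.0, 0.0]
ft_force: [1.7, -0.6, -1.2]
grip_width: 0.333
grasp_force: 59.3
clock: 7.0
position: [0.3887, 0.2503, 0.2154]
ee_rot: [0.656, 0.755, 0.001, -0.001]
ft_force: [-0.5, -1.0, -0.2]
grip_width: 0.33
grasp_force: 59.3
pos [0.3887 0.2503 0.2154] th 1.71 yaw -0.0 then slide cm [ 4.700e-01 -1.000e-02  1.139e+01] dist 11.4 j [ 0.37  0.17 -1.09  1.94  0.16  1.12 -0.65] F [-0.5 -1.  -0.2] w 0.33004225455710207 59.30403649806976 t 7.0
```

```bash

python3 -m jog '[{"grip":1,"slide":[0.45,0,3],"yaw":0},{"grip":1,"slide":[0,0,3],"yaw":0},{"grip":1,"slide":[0,0,3],"yaw":0},{"grip":1,"slide":[0,0,1.6],"yaw":0},{"grip":1,"slide":[0,0,0.7],"yaw":0},{"grip":1,"slide":[0,0,0],"yaw":0}]'
python3 go.py .388 .255 .1015 1.71
python3 - <<'E'
from h import *
a=manip.camera("top")[180:280,120:220];b=manip.camera("side")[90:190,180:280]
cv2.imwrite("pics/r1.png",cv2.resize(np.hstack([a,b]),(800,400),interpolation=cv2.INTER_CUBIC))
E
```

```text
clock: 7.6
position: [0.3893, 0.2501, 0.1021]
ee_rot: [0.659, 0.753, -0.001, -0.0]
ft_force: [0.8, -0.3, -0.2]
grip_width: 0.328
grasp_force: 59.4
pos [0.3893 0.2501 0.1021] th 1.704 yaw -0.006 then slide cm [ 0.5  -0.06  0.06] dist 0.5 j [ 0.22  0.38 -0.99  2.04  0.39  0.92 -0.84] F [ 0.8 -0.3 -0.2] w 0.3275695565420466 59.35606062412262 t 7.6
```

View pics/r1.png

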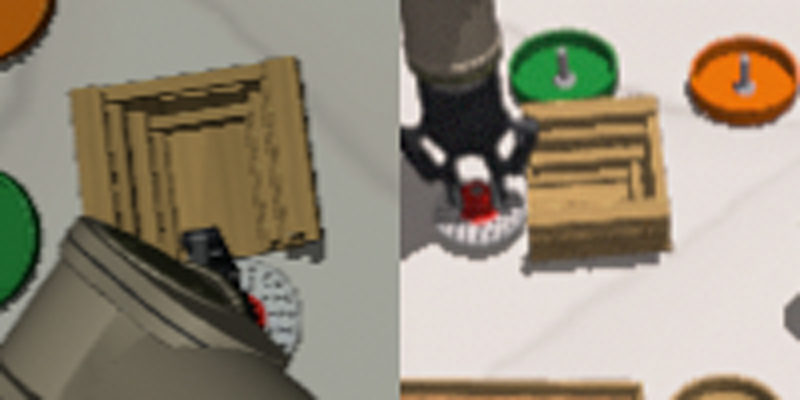

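The disc is in front of the rack, hub up and level. I check its lateral position against the projected rack model.

```bash
python3 - <<'E'
from h import *
a=manip.camera("top");im=cv2.resize(a[180:280,120:220],(600,600),interpolation=cv2.INTER_CUBIC)
b=manip.camera("side");
def draw(c,img,o,P,col):
    q=np.array([(p(c,X)-o+.5)*6 for X in P]).astype(int);cv2.polylines(img,[q],False,col,1)
O=np.array([.492,.270]);ps=.14;ex=np.array([np.cos(ps),np.sin(ps)]);ey=np.array([-ex[1],ex[0]])
def Rk(x,y,z):return np.r_[O+x*ex+y*ey,z]
im2=cv2.resize(b[90:190,180:280],(600,600),interpolation=cv2.INTER_CUBIC)
for c,img,o in(("top",im,(120,180)),("side",im2,(180,90))):
    for y in(-.082,.082,-.072,.072):draw(c,img,o,[Rk(-.056,y,.075),Rk(.075,y,.075)],(0,0,255))
    for y in(-.039,.039):draw(c,img,o,[Rk(-.056,y,.030),Rk(.05,y,.030)],(255,0,255))
    t=np.linspace(0,6.28,60);draw(c,img,o,[(.3905+.045*np.cos(k),.2505+.045*np.sin(k),.0255) for k in t],(0,255,0))
cv2.imwrite("pics/r2.png",cv2.resize(np.hstack([im,im2]),(800,400),interpolation=cv2.INTER_AREA))
E
```

```text
(no output)
```

View pics/r2.png

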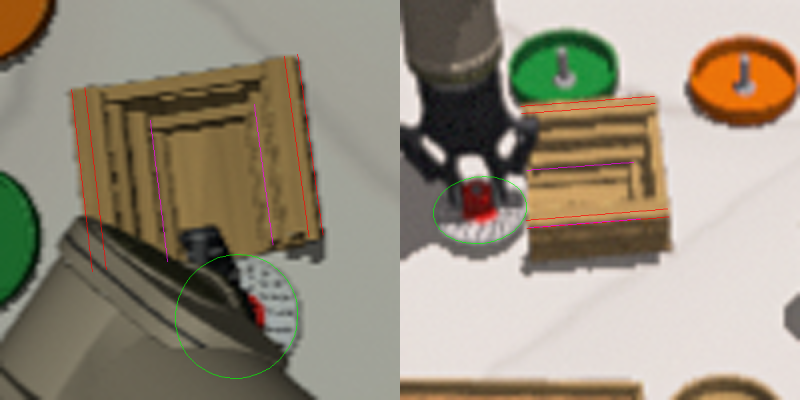

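```bash

python3 -m jog '[{"grip":1,"slide":[0.7,0,0],"yaw":0},{"grip":1,"slide":[0,1.5,0],"yaw":0},{"grip":1,"slide":[0,1.5,0],"yaw":0},{"grip":1,"slide":[0,1,0],"yaw":0},{"grip":1,"slide":[0,0,0],"yaw":0}]'
python3 -m jog '[{"grip":1,"slide":[0,1.2,0],"yaw":0},{"grip":1,"slide":[0,1.2,0],"yaw":0},{"grip":1,"slide":[0,1.2,0],"yaw":0},{"grip":1,"slide":[0,0,0],"yaw":0}]'
python3 go.py .492 .270 .1015 1.71
```

```text
clock: 8.3
position: [0.4295, 0.2633, 0.1032]
ee_rot: [0.659, 0.752, 0.001, -0.0]
ft_force: [-0.3, 0.3, -1.9]
grip_width: 0.333
grasp_force: 59.4
clock: 8.7
position: [0.466, 0.2677, 0.1029]
ee_rot: [0.659, 0.752, 0.0, -0.0]
ft_force: [0.2, -0.4, -0.8]
grip_width: 0.331
grasp_force: 59.4
pos [0.466  0.2677 0.1029] th 1.702 yaw -0.008 then slide cm [-0.13  2.61  0.14] dist 2.6 j [ 0.15  0.52 -0.9   1.86  0.48  1.   -0.83] F [ 0.2 -0.4 -0.8] w 0.33087009783603133 59.36906397342682 t 8.7
```

```bash

python3 -m jog '[{"grip":1,"slide":[0,1,0.1],"yaw":0},{"grip":1,"slide":[0,0.7,0.1],"yaw":0},{"grip":1,"slide":[0,0.3,0],"yaw":0},{"grip":1,"slide":[0,0,0],"yaw":0}]'
python3 -m jog '[{"grip":1,"slide":[0,0.3,0],"yaw":0},{"grip":1,"slide":[0,0,0],"yaw":0}]'
python3 -m jog '[{"grip":1,"slide":[0,0.3,0],"yaw":0},{"grip":1,"slide":[0,0,0],"yaw":0}]'
python3 go.py .492 .270 .1015 1.71
```

```text
clock: 9.1
position: [0.4843, 0.2704, 0.1008]
ee_rot: [0.659, 0.752, 0.0, -0.0]
ft_force: [-0.0, -0.3, -0.4]
grip_width: 0.327
grasp_force: 59.4
clock: 9.3
position: [0.4872, 0.2707, 0.101]
ee_rot: [0.659, 0.753, 0.0, 0.0]
ft_force: [-0.5, -0.6, -0.6]
grip_width: 0.332
grasp_force: 59.4
clock: 9.5
position: [0.4903, 0.2711, 0.101]
ee_rot: [0.659, 0.752, 0.0, 0.0]
ft_force: [0.0, -0.5, -0.7]
grip_width: 0.331
grasp_force: 59.4
pos [0.4903 0.2711 0.101 ] th 1.704 yaw -0.006 then slide cm [-0.13  0.16 -0.05] dist 0.2 j [ 0.13  0.56 -0.88  1.8   0.5   1.02 -0.82] F [ 0.  -0.5 -0.7] w 0.3306572337538855 59.369802474975586 t 9.5
```

Nearly home; feel for the stop in 2 mm steps.

```bash

for i in 1; do
python3 -m jog '[{"grip":1,"slide":[0,0.2,0],"yaw":0},{"grip":1,"slide":[0,0,0],"yaw":0}]' | egrep 'pos|ft'
python3 -m jog '[{"grip":1,"slide":[0,0.2,0],"yaw":0},{"grip":1,"slide":[0,0,0],"yaw":0}]'| egrep 'pos|ft'
python3 -m jog '[{"grip":1,"slide":[0,0.2,0],"yaw":0},{"grip":1,"slide":[0,0,0],"yaw":0}]'| egrep 'pos|ft'
done
```

```text
position: [0.492, 0.2714, 0.1009]
ft_force: [-0.0, -0.4, -0.2]
position: [0.4925, 0.2716, 0.1005]
ft_force: [-7.0, -1.9, 3.3]
position: [0.4929, 0.2719, 0.1002]
ft_force: [-15.0, -3.6, 8.1]
```

```bash

python3 -m jog '[{"grip":1,"slide":[0,-0.2,0.15],"yaw":0},{"grip":1,"slide":[0,0,0.15],"yaw":0},{"grip":1,"slide":[0,0,0],"yaw":0}]' | egrep 'pos|ft'
python3 -m jog '[{"grip":0.05,"slide":[0,0,0],"yaw":0},{"grip":0.05,"slide":[0,0,0],"yaw":0},{"grip":0.05,"slide":[0,0,0],"yaw":0},{"grip":0.05,"slide":[0,0,0],"yaw":0}]'
python3 -m jog '[{"grip":0.05,"slide":[0,0,-1],"yaw":0},{"grip":0.05,"slide":[0,0,-2],"yaw":0},{"grip":0.05,"slide":[0,0,-4],"yaw":0},{"grip":0.05,"slide":[0,0,-4],"yaw":0},{"grip":-1,"slide":[0,-2,-3],"yaw":0},{"grip":-1,"slide":[-4,-2,0],"yaw":0},{"grip":-1,"slide":[-4.5,-2,0],"yaw":0},{"grip":-1,"slide":[-4.5,-2,0],"yaw":0}]'
python3 -m jog '[{"grip":-1,"slide":[-4.8,0,0],"yaw":0},{"grip":-1,"slide":[-4.8,0,0],"yaw":0},{"grip":-1,"slide":[-4.8,0,0],"yaw":0},{"grip":-1,"slide":[-4.8,0,0],"yaw":0},{"grip":-1,"slide":[-4.8,0,0],"yaw":0},{"grip":-1,"slide":[-4.8,0,0],"yaw":0},{"grip":-1,"slide":[-4.8,0,0],"yaw":0}]'
python3 go.py .418 -.347 .085 1.71
python3 - <<'E'
from h import *
a=manip.camera("top")[180:280,120:220];b=manip.camera("side")[90:190,180:280]
cv2.imwrite("pics/r3.png",cv2.resize(np.hstack([a,b]),(800,400),interpolation=cv2.INTER_CUBIC))
E
```

```text
position: [0.4925, 0.2718, 0.0984]
ft_force: [-11.1, -3.9, 12.7]
clock: 10.8
position: [0.4941, 0.2716, 0.0979]
ee_rot: [0.659, 0.752, 0.0, 0.0]
ft_force: [-0.9, 1.5, -0.2]
grip_width: 0.474
grasp_force: 0.0
clock: 11.6
position: [0.4311, 0.1313, 0.2382]
ee_rot: [0.658, 0.753, 0.0, 0.0]
ft_force: [1.8, -1.5, 1.0]
grip_width: 1.005
grasp_force: 0.0
clock: 12.3
position: [0.4765, -0.2027, 0.2388]
ee_rot: [0.658, 0.753, -0.0, 0.001]
ft_force: [1.0, 1.4, -0.0]
grip_width: 0.998
grasp_force: 0.0
pos [ 0.4765 -0.2027  0.2388] th 1.704 yaw -0.006 then slide cm [-13.48  -7.8   15.38] dist 21.9 j [ 0.98  0.22 -0.74  1.8   0.16  1.19  0.32] F [ 1.   1.4 -0. ] w 0.9982530710332622 0.0 t 12.3
```

View pics/r3.png

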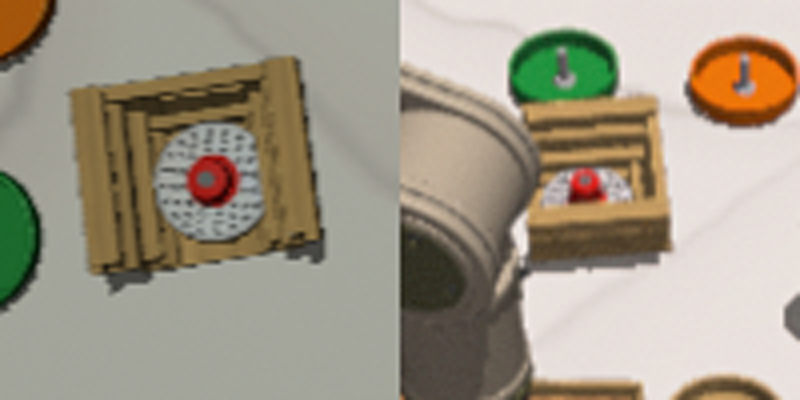

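The grating disc sits in the lower slot, hub up (crop 210,180), up against the back stop. Next is the slicing disc.

```bash

python3 -m jog '[{"grip":-1,"slide":[-3.5,-2,1],"yaw":0},{"grip":-1,"slide":[-3.5,-2,1],"yaw":0},{"grip":-1,"slide":[-3.5,-2,1],"yaw":0},{"grip":-1,"slide":[-3,-1.8,1],"yaw":0},{"grip":-1,"slide":[0,0,3],"yaw":0},{"grip":-1,"slide":[0,0,3],"yaw":0},{"grip":-1,"slide":[0,0,1],"yaw":0},{"grip":-1,"slide":[0,0,0],"yaw":0}]'
python3 go.py .418 -.347 .086 1.71
```

```text
clock: 13.2
position: [0.4168, -0.3443, 0.1274]
ee_rot: [0.658, 0.753, 0.0, -0.001]
ft_force: [-0.1, 0.5, 1.2]
grip_width: 1.0
grasp_force: 0.0
pos [ 0.4168 -0.3443  0.1274] th 1.704 yaw -0.006 then slide cm [-0.28  0.08  4.14] dist 4.2 j [ 1.13  0.39 -0.61  1.85  0.26  0.99  0.54] F [-0.1  0.5  1.2] w 1.0002587290394518 0.0 t 13.2
```

```bash

python3 -m jog '[{"grip":-1,"slide":[-0.2,0.1,1.5],"yaw":0},{"grip":-1,"slide":[0,0,1.5],"yaw":0},{"grip":-1,"slide":[0,0,1.1],"yaw":0},{"grip":-1,"slide":[0,0,0],"yaw":0}]' | egrep 'pos|ft'
python3 -m jog '[{"grip":1,"slide":[0,0,0],"yaw":0},{"grip":1,"slide":[0,0,0],"yaw":0},{"grip":1,"slide":[0,0,0],"yaw":0},{"grip":1,"slide":[0,0,0],"yaw":0},{"grip":1,"slide":[0,0,0],"yaw":0},{"grip":1,"slide":[0,0,0],"yaw":0},{"grip":1,"slide":[0,0,0],"yaw":0},{"grip":1,"slide":[0,0,0],"yaw":0}]' 70
python3 -m jog '[{"grip":1,"slide":[0,0,-2],"yaw":0},{"grip":1,"slide":[0,0,-4],"yaw":0},{"grip":1,"slide":[0,0,-4],"yaw":0},{"grip":1,"slide":[0,0,-4],"yaw":0},{"grip":1,"slide":[0,0,-2],"yaw":0},{"grip":1,"slide":[0,0,0],"yaw":0}]'
python3 go.py .378 .254 .24 1.71
```

```text
position: [0.4176, -0.3462, 0.0852]
ft_force: [-0.0, 0.5, -0.4]
clock: 14.4
position: [0.4186, -0.3471, 0.0877]
ee_rot: [0.659, 0.753, -0.0, 0.001]
ft_force: [-1.8, 1.3, 4.5]
grip_width: 0.323
grasp_force: 68.7
clock: 15.0
position: [0.4193, -0.3475, 0.2502]
ee_rot: [0.659, 0.752, -0.0, 0.003]
ft_force: [0.3, 0.8, -0.5]
grip_width: 0.326
grasp_force: 69.2
pos [ 0.4193 -0.3475  0.2502] th 1.704 yaw -0.006 then slide cm [60.14  4.25  1.02] dist 60.3 j [ 1.17  0.25 -0.65  1.72  0.16  1.21  0.62] F [ 0.3  0.8 -0.5] w 0.32628571257353794 69.21950340270996 t 15.0
```

```bash

python3 -m jog '[{"grip":1,"slide":[3,0.5,0],"yaw":0},{"grip":1,"slide":[4.6,0.8,0],"yaw":0},{"grip":1,"slide":[4.6,0.9,0],"yaw":0},{"grip":1,"slide":[4.6,0.9,0],"yaw":0},{"grip":1,"slide":[4.6,0.9,0],"yaw":0},{"grip":1,"slide":[4.6,0.9,0],"yaw":0},{"grip":1,"slide":[4.6,0.5,0],"yaw":0},{"grip":1,"slide":[4.6,0,0],"yaw":0}]' | egrep 'pos|ft'
python3 -m jog '[{"grip":1,"slide":[4.6,0,0],"yaw":0},{"grip":1,"slide":[4.6,0,0],"yaw":0},{"grip":1,"slide":[4.6,-0.2,0],"yaw":0},{"grip":1,"slide":[4.6,-0.3,0],"yaw":0},{"grip":1,"slide":[3.5,-0.4,0],"yaw":0},{"grip":1,"slide":[2,-0.4,0],"yaw":0},{"grip":1,"slide":[1,0,0],"yaw":0},{"grip":1,"slide":[0,0,0],"yaw":0}]'
python3 go.py .385 .257 .143 1.71
```

```text
position: [0.4244, 0.0111, 0.246]
ft_force: [1.2, 0.9, -1.4]
clock: 16.6
position: [0.3782, 0.2554, 0.246]
ee_rot: [0.657, 0.754, -0.0, -0.001]
ft_force: [0.2, -0.6, -1.7]
grip_width: 0.326
grasp_force: 69.3
pos [0.3782 0.2554 0.246 ] th 1.707 yaw -0.003 then slide cm [ 0.06  0.7  10.3 ] dist 10.3 j [ 0.52  0.14 -1.26  1.92  0.14  1.19 -0.65] F [ 0.2 -0.6 -1.7] w 0.3258325792867913 69.31919574737549 t 16.6
```

```bash

python3 -m jog '[{"grip":1,"slide":[0,0.4,3],"yaw":0},{"grip":1,"slide":[0,0,3],"yaw":0},{"grip":1,"slide":[0,0,3],"yaw":0},{"grip":1,"slide":[0,0,1.3],"yaw":0},{"grip":1,"slide":[0,0,0],"yaw":0}]' | egrep 'pos|ft'
cat > ov.py <<'E'
from h import *
import sys
P0=np.array(manip.get_obs()["position"])
a=manip.camera("top");im=cv2.resize(a[180:280,120:220],(600,600),interpolation=cv2.INTER_CUBIC)
b=manip.camera("side");im2=cv2.resize(b[90:190,180:280],(600,600),interpolation=cv2.INTER_CUBIC)
def draw(c,img,o,P,col):
    q=np.array([(p(c,X)-o+.5)*6 for X in P]).astype(int);cv2.polylines(img,[q],False,col,1)
O=np.array([.492,.270]);ps=.14;ex=np.array([np.cos(ps),np.sin(ps)]);ey=np.array([-ex[1],ex[0]])
def Rk(x,y,z):return np.r_[O+x*ex+y*ey,z]
for c,img,o in(("top",im,(120,180)),("side",im2,(180,90))):
    for y in(-.059,.059):draw(c,img,o,[Rk(-.056,y,.070),Rk(.065,y,.070)],(255,0,255))
    t=np.linspace(0,6.28,60);draw(c,img,o,[(P0[0]+.065*np.cos(k),P0[1]+.065*np.sin(k),P0[2]-.0777) for k in t],(0,255,0))
cv2.imwrite(sys.argv[1],cv2.resize(np.hstack([im,im2]),(800,400),interpolation=cv2.INTER_AREA))
print((P0[:2]-O)@ex,(P0[:2]-O)@ey)
E
python3 ov.py pics/r4.png
```

```text
position: [0.3824, 0.2538, 0.1425]
ft_force: [-0.1, -0.5, -1.3]
-0.11078466942853615 -0.0007833069412024546
```

View pics/r4.png

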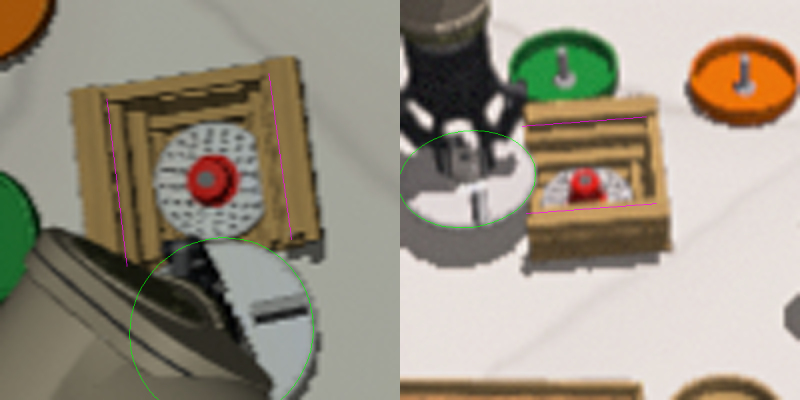

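The disc outline matches the prediction and is centred on the slot. Inserting now.

```bash

python3 -m jog '[{"grip":1,"slide":[0.15,1,0],"yaw":0},{"grip":1,"slide":[0,1.2,0],"yaw":0},{"grip":1,"slide":[0,1.2,0],"yaw":0},{"grip":1,"slide":[0,0.8,0],"yaw":0},{"grip":1,"slide":[0,0,0],"yaw":0}]' | egrep 'pos|ft'
python3 -m jog '[{"grip":1,"slide":[0,1.2,0],"yaw":0},{"grip":1,"slide":[0,1.2,0],"yaw":0},{"grip":1,"slide":[0,1.2,0],"yaw":0},{"grip":1,"slide":[0,0,0],"yaw":0}]' | egrep 'pos|ft'
python3 go.py .492 .271 .143 1.71
```

```text
position: [0.4259, 0.2621, 0.144]
ft_force: [-1.1, 0.4, -1.7]
position: [0.4621, 0.2666, 0.1439]
ft_force: [-1.4, -0.4, -1.3]
pos [0.4621 0.2666 0.1439] th 1.702 yaw -0.008 then slide cm [0.02 3.03 0.09] dist 3.0 j [ 0.25  0.5  -1.04  1.84  0.48  1.08 -0.84] F [-1.4 -0.4 -1.3] w 0.32693119079476085 69.41643118858337 t 18.1
```

```bash

python3 -m jog '[{"grip":1,"slide":[0,1.1,0.1],"yaw":0},{"grip":1,"slide":[0,0.9,0],"yaw":0},{"grip":1,"slide":[0,0.5,0],"yaw":0},{"grip":1,"slide":[0,0,0],"yaw":0}]' | egrep 'pos|ft'
python3 -m jog '[{"grip":1,"slide":[0,0.3,0],"yaw":0},{"grip":1,"slide":[0,0,0],"yaw":0}]' | egrep 'pos|ft'
python3 -m jog '[{"grip":1,"slide":[0,0.2,0],"yaw":0},{"grip":1,"slide":[0,0,0],"yaw":0}]' | egrep 'pos|ft'
python3 -m jog '[{"grip":1,"slide":[0,0.2,0],"yaw":0},{"grip":1,"slide":[0,0,0],"yaw":0}]' | egrep 'pos|ft'
```

```text
position: [0.4857, 0.27, 0.1428]
ft_force: [-0.4, 0.2, -1.8]
position: [0.4881, 0.2704, 0.1429]
ft_force: [-0.0, 0.5, -2.2]
position: [0.4902, 0.2706, 0.1429]
ft_force: [-0.2, 0.6, -1.4]
position: [0.4921, 0.2709, 0.1429]
ft_force: [-0.1, -0.8, -2.2]
```

```bash

python3 -m jog '[{"grip":1,"slide":[0,0.2,0],"yaw":0},{"grip":1,"slide":[0,0,0],"yaw":0}]' | egrep 'pos|ft'
python3 -m jog '[{"grip":1,"slide":[0,0.2,0],"yaw":0},{"grip":1,"slide":[0,0,0],"yaw":0}]' | egrep 'pos|ft'
```

```text
position: [0.4926, 0.2712, 0.1426]
ft_force: [-7.4, -1.1, 2.9]
position: [0.4929, 0.2714, 0.1423]
ft_force: [-15.4, -4.0, 7.8]
```

```bash

python3 -m jog '[{"grip":1,"slide":[0,-0.2,0.2],"yaw":0},{"grip":1,"slide":[0,0,0.15],"yaw":0},{"grip":1,"slide":[0,0,0],"yaw":0}]' | egrep 'pos|ft'
python3 -m jog '[{"grip":0.05,"slide":[0,0,0],"yaw":0},{"grip":0.05,"slide":[0,0,0],"yaw":0},{"grip":0.05,"slide":[0,0,0],"yaw":0},{"grip":0.05,"slide":[0,0,0],"yaw":0}]' | egrep 'pos|ft|grip'
python3 -m jog '[{"grip":0.05,"slide":[0,0,-1],"yaw":0},{"grip":0.05,"slide":[0,0,-2],"yaw":0},{"grip":0.05,"slide":[0,0,-4],"yaw":0},{"grip":0.05,"slide":[0,0,-3],"yaw":0},{"grip":-1,"slide":[0,0,-2],"yaw":0},{"grip":-1,"slide":[-4,0,0],"yaw":0.1},{"grip":-1,"slide":[-4,0,0],"yaw":0.148},{"grip":-1,"slide":[-4,0,0],"yaw":0.148}]'
python3 go.py .567 -.356 .20 0
```

```text
position: [0.4925, 0.2714, 0.1397]
ft_force: [-10.4, -3.8, 9.2]
position: [0.4942, 0.2711, 0.1395]
ft_force: [0.0, 0.1, -0.2]
grip_width: 0.475
clock: 21.0
position: [0.4963, 0.1506, 0.2602]
ee_rot: [0.795, 0.606, 0.001, 0.0]
ft_force: [0.4, 0.4, -1.1]
grip_width: 0.999
grasp_force: 0.0
pos [0.4963 0.1506 0.2602] th 1.302 yaw 1.302 then slide cm [ 7.07 50.66  6.02] dist 51.5 j [ 0.54  0.28 -1.05  1.76  0.25  1.25 -0.84] F [ 0.4  0.4 -1.1] w 0.9985806811729714 0.0 t 21.0
```

```bash

python3 -m jog '[{"grip":-1,"slide":[0,0,0],"yaw":0.148},{"grip":-1,"slide":[0,0,0],"yaw":0.148},{"grip":-1,"slide":[0,0,0],"yaw":0.148},{"grip":-1,"slide":[0,0,0],"yaw":0.148},{"grip":-1,"slide":[0,0,0],"yaw":0.148},{"grip":-1,"slide":[0,0,0],"yaw":0.148},{"grip":-1,"slide":[0,0,0],"yaw":0.148},{"grip":-1,"slide":[0,0,0],"yaw":0.148}]' | egrep 'pos|ft'
python3 -m jog '[{"grip":-1,"slide":[0,0,0],"yaw":0.148},{"grip":-1,"slide":[0,0,0],"yaw":0.07},{"grip":-1,"slide":[0,4.6,0],"yaw":0},{"grip":-1,"slide":[0,4.6,0],"yaw":0},{"grip":-1,"slide":[0,4.6,0],"yaw":0},{"grip":-1,"slide":[0,4.6,0],"yaw":0},{"grip":-1,"slide":[0,4.6,0],"yaw":0},{"grip":-1,"slide":[0,4.6,0],"yaw":0}]' | egrep 'pos|ft'
python3 go.py .567 -.356 .20 -0.1
python3 - <<'E'
from h import *
a=manip.camera("top")[180:280,120:220];b=manip.camera("side")[90:190,180:280]
cv2.imwrite("pics/r5.png",cv2.resize(np.hstack([a,b]),(800,400),interpolation=cv2.INTER_CUBIC))
E
```

```text
position: [0.496, 0.1521, 0.2602]
ft_force: [0.5, 0.7, -0.3]
position: [0.4697, -0.1245, 0.2605]
ft_force: [0.2, -0.2, 0.4]
pos [ 0.4697 -0.1245  0.2605] th -0.094 yaw 0.006 then slide cm [11.99 22.07  6.05] dist 25.8 j [ 0.77  0.1  -0.63  1.85  0.06  1.21 -1.55] F [ 0.2 -0.2  0.4] w 0.999966674794472 0.0 t 22.6
```

View pics/r5.png

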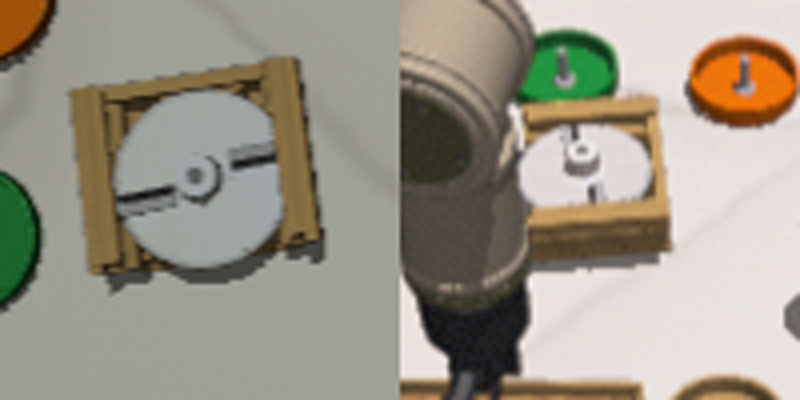

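The slicing disc is home in the upper slot, hub up, touching the back wall. Next is the blade.

```bash

python3 -m jog '[{"grip":-1,"slide":[2.4,4.4,0],"yaw":0},{"grip":-1,"slide":[2.4,4.4,0],"yaw":0},{"grip":-1,"slide":[2.4,4.4,0],"yaw":0},{"grip":-1,"slide":[2.4,4.4,0],"yaw":0},{"grip":-1,"slide":[2.4,4.4,2],"yaw":0},{"grip":-1,"slide":[0,0,3],"yaw":0},{"grip":-1,"slide":[0,0,1.5],"yaw":0},{"grip":-1,"slide":[0,0,0],"yaw":0}]' | egrep 'pos|ft'
python3 go.py .567 -.356 .112 -0.1
```

```text
position: [0.5666, -0.3476, 0.1939]
ft_force: [-0.6, 0.4, 0.7]
pos [ 0.5666 -0.3476  0.1939] th -0.093 yaw 0.007 then slide cm [0.12 0.84 8.19] dist 8.2 j [ 0.83  0.54 -0.48  1.45  0.26  1.22 -1.35] F [-0.6  0.4  0.7] w 0.997612982674485 0.0 t 23.5
```

```bash

python3 -m jog '[{"grip":-1,"slide":[0.1,0.85,0],"yaw":0},{"grip":-1,"slide":[0,0,2.5],"yaw":0},{"grip":-1,"slide":[0,0,2.5],"yaw":0},{"grip":-1,"slide":[0,0,2],"yaw":0},{"grip":-1,"slide":[0,0,1.2],"yaw":0},{"grip":-1,"slide":[0,0,0],"yaw":0}]' | egrep 'pos|ft'
python3 -m jog '[{"grip":1,"slide":[0,0,0],"yaw":0},{"grip":1,"slide":[0,0,0],"yaw":0},{"grip":1,"slide":[0,0,0],"yaw":0},{"grip":1,"slide":[0,0,0],"yaw":0},{"grip":1,"slide":[0,0,0],"yaw":0},{"grip":1,"slide":[0,0,0],"yaw":0},{"grip":1,"slide":[0,0,0],"yaw":0}]' 60
python3 go.py .636 -.005 .2 -0.1
```

```text
position: [0.5673, -0.3579, 0.1139]
ft_force: [-0.0, 0.7, -0.8]
clock: 24.8
position: [0.568, -0.358, 0.1151]
ee_rot: [0.999, -0.047, 0.001, 0.0]
ft_force: [-0.5, 1.0, 5.8]
grip_width: 0.4
grasp_force: 59.4
pos [ 0.568  -0.358   0.1151] th -0.094 yaw 0.006 then slide cm [  3.25 -35.81  -8.49] dist 36.9 j [ 0.82  0.63 -0.46  1.5   0.3   1.08 -1.36] F [-0.5  1.   5.8] w 0.399669905352714 59.42022850736976 t 24.8
```

```bash

python3 -m jog '[{"grip":1,"slide":[0,0,-2],"yaw":0},{"grip":1,"slide":[0,0,-4],"yaw":0},{"grip":1,"slide":[0,0,-3],"yaw":0},{"grip":1,"slide":[0.3,-3,0],"yaw":0},{"grip":1,"slide":[0.4,-4.5,0],"yaw":0},{"grip":1,"slide":[0.4,-4.5,0],"yaw":0},{"grip":1,"slide":[0.4,-4.5,0],"yaw":0},{"grip":1,"slide":[0.4,-4.5,0],"yaw":0}]' | egrep 'pos|ft|gr'
python3 -m jog '[{"grip":1,"slide":[0.4,-4.5,0],"yaw":0},{"grip":1,"slide":[0.4,-4.5,0],"yaw":0},{"grip":1,"slide":[0.4,-3.5,0],"yaw":0},{"grip":1,"slide":[0.2,-2,0],"yaw":0},{"grip":1,"slide":[0,0,0],"yaw":0}]' | egrep 'pos|ft'
python3 go.py .636 -.005 .175 -0.1
```

```text
position: [0.606, -0.1491, 0.204]
ft_force: [-0.3, 0.1, -1.2]
grip_width: 0.4
grasp_force: 59.9
position: [0.6336, -0.0031, 0.2039]
ft_force: [-0.4, 0.3, -1.2]
pos [ 0.6336 -0.0031  0.2039] th -0.088 yaw 0.012 then slide cm [0.26 0.16 2.89] dist 2.9 j [ 0.39  0.49 -0.6   1.53  0.29  1.21 -1.92] F [-0.4  0.3 -1.2] w 0.40133901754068335 59.89988001063466 t 26.1
```

```bash

python3 -m jog '[{"grip":1,"slide":[0.25,0.15,1],"yaw":0},{"grip":1,"slide":[0,0,1],"yaw":0},{"grip":1,"slide":[0,0,0],"yaw":0}]' | egrep 'pos|ft'
python3 - <<'E'
from h import *
P0=np.array(manip.get_obs()["position"]);t=np.linspace(0,6.28,60);L=[]
for c,(x,y) in(("top",(214,130)),("side",(210,135))):
    im=cv2.resize(manip.camera(c)[y:y+100,x:x+100],(600,600),interpolation=cv2.INTER_CUBIC)
    for C,r,z,col in((P0,.046,P0[2]-.101,(0,255,0)),(P0,.018,P0[2]-.111,(0,255,0)),((.636,-.005),.058,.028,(0,0,255)),((.636,-.005),.005,.045,(0,0,255))):
        q=np.array([(p(c,(C[0]+r*np.cos(k),C[1]+r*np.sin(k),z))-(x,y)+.5)*6 for k in t]).astype(int);cv2.polylines(im,[q],True,col,1)
    L.append(im)
cv2.imwrite("pics/d1.png",cv2.resize(np.hstack(L),(800,400),interpolation=cv2.INTER_AREA))
E
```

```text
position: [0.635, -0.0114, 0.1813]
ft_force: [-0.9, 0.1, -1.4]
```

View pics/d1.png

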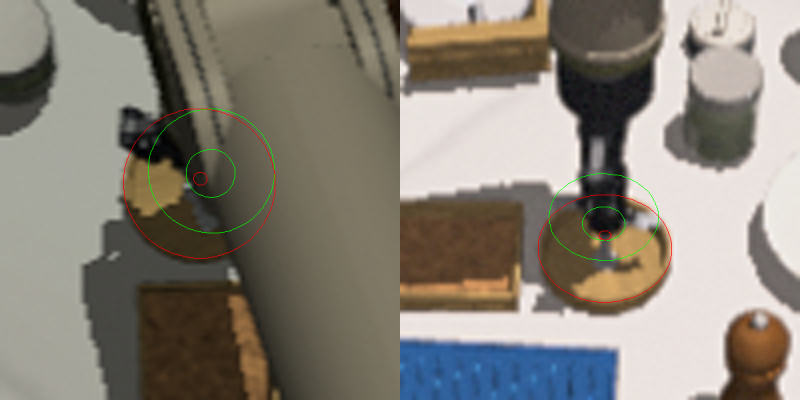

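```bash

python3 -m jog '[{"grip":1,"slide":[0.1,-0.5,0],"yaw":0},{"grip":1,"slide":[0,0,0],"yaw":0},{"grip":1,"slide":[0,0,0],"yaw":0}]' | egrep 'pos|ft'
python3 go.py .636 -.005 .175 -0.1
```

```text
position: [0.6376, -0.0042, 0.1842]
ft_force: [-0.1, -0.2, -1.1]
pos [ 0.6376 -0.0042  0.1842] th -0.094 yaw 0.006 then slide cm [-0.15  0.09  0.92] dist 0.9 j [ 0.38  0.52 -0.59  1.54  0.3   1.18 -1.93] F [-0.1 -0.2 -1.1] w 0.4034976597570046 59.91535697132349 t 26.8
```

```bash

python3 -m jog '[{"grip":1,"slide":[-0.1,0.1,1],"yaw":0},{"grip":1,"slide":[0,0,1],"yaw":0},{"grip":1,"slide":[0,0,1],"yaw":0},{"grip":1,"slide":[0,0,0.6],"yaw":0},{"grip":1,"slide":[0,0,0],"yaw":0}]' | egrep 'pos|ft'
python3 -m jog '[{"grip":1,"slide":[0,0,1],"yaw":0},{"grip":1,"slide":[0,0,1],"yaw":0},{"grip":1,"slide":[0,0,0.6],"yaw":0},{"grip":1,"slide":[0,0,0],"yaw":0}]' | egrep 'pos|ft'
```

```text
position: [0.6357, -0.0055, 0.1464]
ft_force: [0.6, -0.4, -1.0]
position: [0.6358, -0.0055, 0.1205]
ft_force: [-0.2, -0.3, -0.2]
```

```bash

python3 -m jog '[{"grip":1,"slide":[0,0,0.2],"yaw":0},{"grip":1,"slide":[0,0,0],"yaw":0}]' | egrep 'pos|ft'
python3 -m jog '[{"grip":1,"slide":[0,0,0.2],"yaw":0},{"grip":1,"slide":[0,0,0],"yaw":0}]' | egrep 'pos|ft'
python3 -m jog '[{"grip":0.0,"slide":[0,0,0],"yaw":0},{"grip":-0.2,"slide":[0,0,0],"yaw":0},{"grip":-0.2,"slide":[0,0,0],"yaw":0},{"grip":-0.2,"slide":[0,0,0],"yaw":0},{"grip":-0.2,"slide":[0,0,0],"yaw":0}]' | egrep 'pos|ft|gr'
```

```text
position: [0.6365, -0.0054, 0.12]
ft_force: [0.1, -0.4, -1.3]
position: [0.6364, -0.0055, 0.1179]
ft_force: [-0.5, 1.2, -1.2]
position: [0.6364, -0.0055, 0.118]
ft_force: [-0.8, -0.3, -0.1]
grip_width: 0.605
grasp_force: 0.0
```

```bash

python3 -m jog '[{"grip":-0.2,"slide":[0,0,-2],"yaw":0},{"grip":-0.2,"slide":[0,0,-4],"yaw":0},{"grip":-0.2,"slide":[0,0,-4],"yaw":0},{"grip":-1,"slide":[0,3,0],"yaw":0.1},{"grip":-1,"slide":[0,4,0],"yaw":0},{"grip":-1,"slide":[0,4,0],"yaw":0},{"grip":-1,"slide":[0,4,0],"yaw":0},{"grip":-1,"slide":[0,0,0],"yaw":0}]' | egrep 'pos|ft'
python3 go.py .5955 -.1905 .16 -0.19
python3 - <<'E'
from h import *
L=[cv2.resize(manip.camera(c)[y:y+80,x:x+80],(400,400),interpolation=cv2.INTER_CUBIC) for c,x,y in(("top",224,140),("side",220,150))]
cv2.imwrite("pics/d2.png",np.hstack(L))
E
```

```text
position: [0.6088, -0.1608, 0.2176]
ft_force: [0.8, -0.1, -0.2]
pos [ 0.6088 -0.1608  0.2176] th -0.203 yaw -0.013 then slide cm [-0.75  3.17  5.76] dist 6.6 j [ 0.59  0.45 -0.53  1.53  0.24  1.22 -1.76] F [ 0.8 -0.1 -0.2] w 1.0010740682053305 0.0 t 29.4
```

View pics/d2.png

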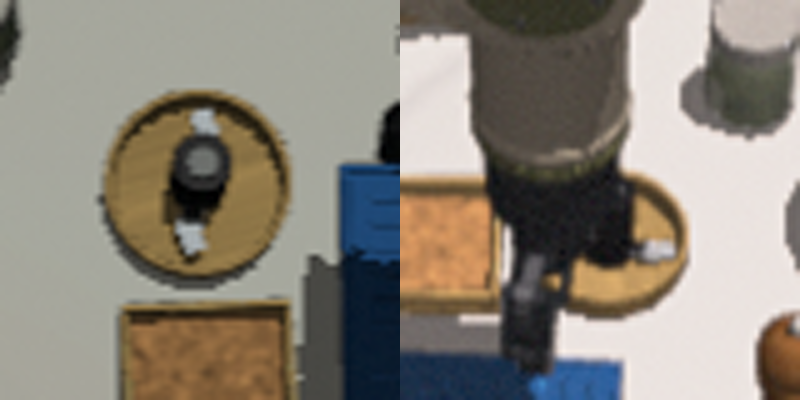

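The blade stands upright in the bamboo dock over the post, with its wings inside the bowl (crop 200,165). Next is the peeler.

```bash

python3 -m jog '[{"grip":-1,"slide":[-0.7,3.1,2],"yaw":-0.01},{"grip":-1,"slide":[0,0,3],"yaw":0},{"grip":-1,"slide":[0,0,3],"yaw":0},{"grip":-1,"slide":[0,0,2],"yaw":0},{"grip":-1,"slide":[0,0,0],"yaw":0},{"grip":-1,"slide":[0,0,0],"yaw":0}]' | egrep 'pos|ft'
python3 go.py .5955 -.1905 .082 -0.19
```

```text
position: [0.5981, -0.1807, 0.1185]
ft_force: [-0.5, 0.6, 0.8]
pos [ 0.5981 -0.1807  0.1185] th -0.182 yaw 0.008 then slide cm [-0.07  1.01  3.65] dist 3.8 j [ 0.61  0.55 -0.51  1.63  0.3   1.04 -1.74] F [-0.5  0.6  0.8] w 0.9961967141389904 0.0 t 30.1
```

```bash

python3 -m jog '[{"grip":-1,"slide":[-0.1,0.9,0],"yaw":0},{"grip":-1,"slide":[0,0,1.5],"yaw":0},{"grip":-1,"slide":[0,0,1.3],"yaw":0},{"grip":-1,"slide":[0,0,0.8],"yaw":0},{"grip":-1,"slide":[0,0,0],"yaw":0},{"grip":-1,"slide":[0,0,0],"yaw":0}]' | egrep 'pos|ft'
python3 go.py .5955 -.1905 .082 -0.19
```

```text
position: [0.5949, -0.1905, 0.0817]
ft_force: [0.9, -0.6, 1.1]
pos [ 0.5949 -0.1905  0.0817] th -0.184 yaw 0.006 then slide cm [ 0.06 -0.02 -0.03] dist 0.1 j [ 0.61  0.59 -0.49  1.65  0.32  0.98 -1.74] F [ 0.9 -0.6  1.1] w 1.0014634803252216 0.0 t 30.7
```

```bash

python3 -m jog '[{"grip":1,"slide":[0,0,0],"yaw":0},{"grip":1,"slide":[0,0,0],"yaw":0},{"grip":1,"slide":[0,0,0],"yaw":0},{"grip":1,"slide":[0,0,0],"yaw":0},{"grip":1,"slide":[0,0,0],"yaw":0},{"grip":1,"slide":[0,0,0],"yaw":0},{"grip":1,"slide":[0,0,0],"yaw":0},{"grip":1,"slide":[0,0,0],"yaw":0}]' 50 | egrep 'pos|ft|gr'
python3 -m jog '[{"grip":1,"slide":[0,0,-2],"yaw":0},{"grip":1,"slide":[0,0,-4],"yaw":0},{"grip":1,"slide":[0,0,-3],"yaw":0},{"grip":1,"slide":[0,0,0],"yaw":-0.1},{"grip":1,"slide":[0,0,0],"yaw":-0.1},{"grip":1,"slide":[0,0,0],"yaw":0}]' | egrep 'pos|ft|gr'
python3 go.py .471 -.010 .16 0.0
```

```text
position: [0.5952, -0.1909, 0.0824]
ft_force: [-1.0, 0.3, 5.5]
grip_width: 0.27
grasp_force: 49.8
position: [0.5946, -0.1909, 0.1716]
ft_force: [-0.0, 0.3, -0.8]
grip_width: 0.279
grasp_force: 49.2
pos [ 0.5946 -0.1909  0.1716] th 0.017 yaw 0.017 then slide cm [-12.36 -18.09   1.16] dist 21.9 j [ 0.67  0.49 -0.56  1.59  0.28  1.14 -1.51] F [-0.   0.3 -0.8] w 0.27871127933844786 49.221181869506836 t 32.1
```

```bash

python3 -m jog '[{"grip":1,"slide":[-2.6,-2,0],"yaw":0},{"grip":1,"slide":[-2.6,-3,0],"yaw":0},{"grip":1,"slide":[-2.6,-3,0],"yaw":0},{"grip":1,"slide":[-2.4,-3.5,0],"yaw":0},{"grip":1,"slide":[-2,-3.5,0],"yaw":0},{"grip":1,"slide":[0,-3,0],"yaw":0},{"grip":1,"slide":[0,0,0],"yaw":0},{"grip":1,"slide":[0,0,0],"yaw":0}]' | egrep 'pos|ft|gr'
python3 go.py .471 -.010 .085 0.0
python3 - <<'E'
from h import *
L=[cv2.resize(manip.camera(c)[y:y+100,x:x+100],(400,400),interpolation=cv2.INTER_CUBIC) for c,x,y in(("top",214,170),("side",160,150))]
cv2.imwrite("pics/t1.png",np.hstack(L))
E
```

```text
position: [0.47, -0.0125, 0.1718]
ft_force: [0.5, -0.9, 0.1]
grip_width: 0.276
grasp_force: 49.2
pos [ 0.47   -0.0125  0.1718] th 0.015 yaw 0.015 then slide cm [ 0.1  -0.25  8.68] dist 8.7 j [ 0.6   0.18 -0.71  1.98  0.14  1.03 -1.74] F [ 0.5 -0.9  0.1] w 0.27558599815527757 49.2318856716156 t 32.9
```

View pics/t1.png

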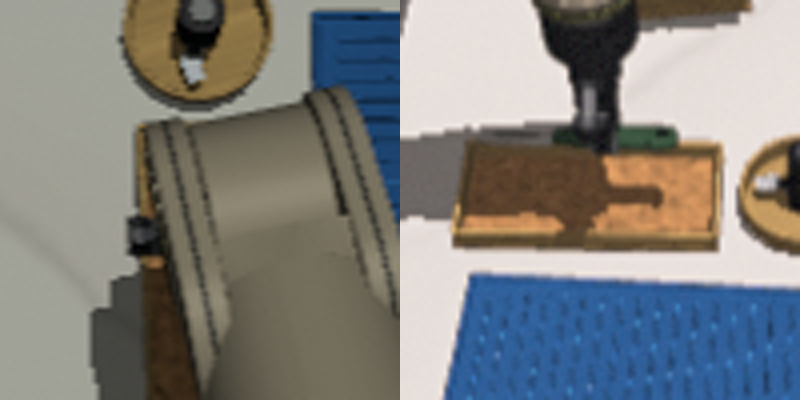

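The peeler is level and lies over the tray, along its length. Lowering it.

```bash

python3 -m jog '[{"grip":1,"slide":[0.1,-0.25,2],"yaw":0},{"grip":1,"slide":[0,0,3],"yaw":0},{"grip":1,"slide":[0,0,2],"yaw":0},{"grip":1,"slide":[0,0,1],"yaw":0},{"grip":1,"slide":[0,0,0.5],"yaw":0},{"grip":1,"slide":[0,0,0],"yaw":0},{"grip":1,"slide":[0,0,0],"yaw":0}]' | egrep 'pos|ft|gr'
python3 -m jog '[{"grip":1,"slide":[0,0,0.2],"yaw":0},{"grip":1,"slide":[0,0,0],"yaw":0}]' | egrep 'pos|ft|gr'
```

```text
position: [0.4716, -0.0104, 0.0877]
ft_force: [0.2, -0.6, -0.5]
grip_width: 0.275
grasp_force: 49.3
position: [0.4713, -0.0103, 0.0852]
ft_force: [-0.3, 0.4, -1.3]
grip_width: 0.274
grasp_force: 49.3
```

```bash

python3 -m jog '[{"grip":1,"slide":[0,0,0.15],"yaw":0},{"grip":1,"slide":[0,0,0],"yaw":0}]' | egrep 'pos|ft|gr'
python3 -m jog '[{"grip":0.2,"slide":[0,0,0],"yaw":0},{"grip":0.1,"slide":[0,0,0],"yaw":0},{"grip":0.1,"slide":[0,0,0],"yaw":0},{"grip":0.1,"slide":[0,0,0],"yaw":0}]' | egrep 'pos|ft|gr'
python3 -m jog '[{"grip":0.1,"slide":[0,0,-2],"yaw":0},{"grip":0.1,"slide":[0,0,-4],"yaw":0},{"grip":0.1,"slide":[0,0,-4],"yaw":0},{"grip":0.1,"slide":[0,0,-4],"yaw":0},{"grip":-1,"slide":[0,4,0],"yaw":0},{"grip":-1,"slide":[0,4.5,0],"yaw":0},{"grip":-1,"slide":[0,4.5,0],"yaw":0},{"grip":-1,"slide":[0,4.5,0],"yaw":0}]' | egrep 'pos|ft|gr'
python3 -m jog '[{"grip":-1,"slide":[0,4.5,0],"yaw":0},{"grip":-1,"slide":[0,4.5,0],"yaw":0},{"grip":-1,"slide":[0,4.5,0],"yaw":0},{"grip":-1,"slide":[0,0,0],"yaw":0},{"grip":-1,"slide":[0,0,0],"yaw":0}]' | egrep 'pos|ft|gr'
python3 - <<'E'
from h import *
manip.camera("side")
cv2.imwrite("pics/f.png",cv2.resize(np.hstack([manip.camera("top")[100:300,90:290],manip.camera("side")[90:290,130:330]]),(800,400),interpolation=cv2.INTER_CUBIC))
E
```

```text
position: [0.471, -0.0103, 0.0834]
ft_force: [0.6, -0.5, -0.9]
grip_width: 0.273
grasp_force: 49.3
position: [0.4711, -0.0102, 0.0834]
ft_force: [-0.4, -0.1, 0.6]
grip_width: 0.447
grasp_force: 0.0
position: [0.4736, -0.187, 0.2237]
ft_force: [1.5, -0.1, 0.5]
grip_width: 0.999
grasp_force: 0.0
position: [0.4756, -0.3209, 0.2229]
ft_force: [0.2, 0.9, -0.6]
grip_width: 1.001
grasp_force: 0.0
```

View pics/f.png

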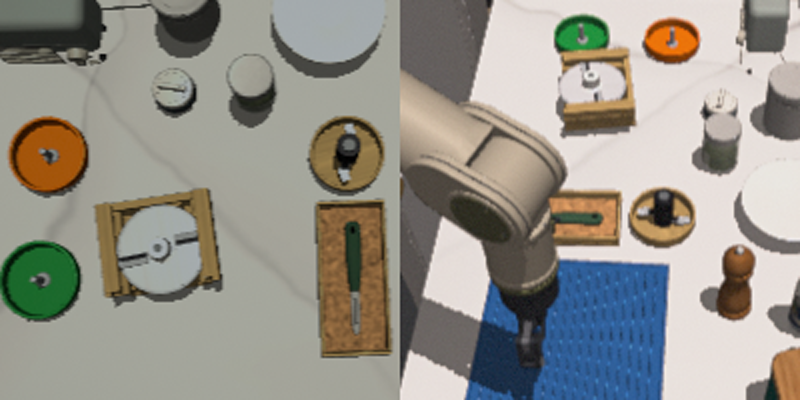

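The discs are in the rack, the blade is on the dock's post and the peeler lies flat in the tray. The mat is empty, and the mill, jar and timer haven't moved. Handing in.

```bash
python3 -c "
from workcell import manip
print(manip.hand_in())"
```

```text
the job is handed in; nothing more can be done
None
```

I put all four tools away in the order you gave, and the job is handed in: grating disc in the lower slot, slicing disc in the upper slot hub up, chopping blade on the dock's post, and peeler flat in the tray; the pepper mill, herb jar and timer were left untouched.

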